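# Shake the battery out of the collection box

### The job

A battery was dropped into the green collection box, which stands upside down on the desk with its slot underneath. Pick the green box up as it stands, carry it gently to hold it over the blue tray and shake it until the battery falls out through the slot into the tray. Then set the box back down on the desk beside the tray, slot side down as before, with the battery left in the tray; leave the orange box alone.

Things in the scene. Friction and masses are not known exactly. Their poses are not given: they have to be found in the camera images.
- green_box_centre (a point): Clear plastic box, green slotted lid and green base, standing upside down (lid at the bottom, small black feet on top). 118 (its x) x 64 (its y) x 90 mm high, 93 over the feet, 0.2 kg, walls 4, inside 110 x 56 x 82 mm. The point is its centre, 45 mm above its lower face; z up. Grip it from above across the 64 mm width (along y), 45 to 80 mm above its lower face.
- green_box_slot (a point): Middle of the box's only opening: a slot through the middle of the 4 mm thick flat lower face, 26 mm wide (box x) and 56 mm long (box y, right across the inside), with a lip 1.5 mm high and 3 mm wide inside along each long edge. Same axes as the box. The battery drops through when it gets over the slot and lines up with it.
- orange_box_centre (a point): Clear plastic collection box of the same shape and size with orange lid and base, also upside down, empty. The point is its centre, 45 mm above its lower face. Not to be moved.
- battery_centre (a point): Centre of a short round black and copper battery, 17 mm diameter, 34 mm long (its y), 24 g. It starts inside the green box on the lower face near the +x end (seen through the clear walls), parallel to the slot or up to 35 degrees askew. It stays put in gentle carrying; brisk strokes along box x (30 mm to each side at 0.35 m/s), or tilts of over 15 degrees, roll it to and fro. It may take several strokes.
- tray: Flat blue open tray on the desk, 150 (x) x 250 (y) x 30 mm high outside, walls and floor 4 mm, 0.6 kg, loose. Origin at the centre of its underside, z up.
Not all that is in view belongs to the job. Leave any purple look-alike of the part that bears green_box_centre alone.

How it is judged:
On the way:
1. the battery has dropped into the tray out of the green box held above the tray (x of battery_centre in the frame of tray between -0.075 and 0.075 m and y of battery_centre in the frame of tray between -0.125 and 0.125 m and z of battery_centre in the frame of tray below 0.028 m and height (world z) of green_box_centre above 0.075 m and horizontal distance between green_box_centre and tray below 0.17 m), for 0.2 s.
At the end, for the whole second after the job is handed in: The battery lies in the tray (inside its outline, centre under 28 mm above its underside); the tray stands flat on the desk; the green box stands on the desk, slot side down (centre 37 to 53 mm up, tilted under 8 degrees), its centre more than 100 mm from the tray's centre (x of battery_centre in the frame of tray between -0.075 and 0.075 m and y of battery_centre in the frame of tray between -0.125 and 0.125 m and z of battery_centre in the frame of tray below 0.028 m and height (world z) of green_box_centre between 0.037 and 0.053 m and angle between green_box_centre's own z axis and vertical below 0.15 rad and horizontal distance between green_box_centre and tray above 0.1 m and height (world z) of tray below 0.01 m and angle between tray's own z axis and vertical below 0.1 rad); the robot touches nothing.
It fails at once if the orange box is moved by more than 20 mm (distance of orange_box_centre from where it was at the start of the episode above 0.02 m).
It also fails if it takes over 48 s, if anything falls off the work surface, if the arm or the gripper's body presses on something with over 40 N, if the wrist force passes 120 N, or if a joint passes its speed limit or range.

### The arm

A 6-joint arm with a two-finger parallel gripper is mounted at the origin on a cart in front of the work surface, level with it; the furniture and walls round the work are solid. World frame = base frame: x ahead of the robot, y to its left, z up, the work surface at z = 0. Lengths are in m, angles in rad, forces in N, time in s.
With the tool pointing down it reaches from about 0.3 to 0.875 m from the base axis. Payload 6.4 kg.
Tool frame: the origin (TCP) lies midway between the tips of the shut fingers; the grasp point (between the pads) lies 19 mm behind it; z points along the fingers, y is the direction in which the jaws open and shut (so a half turn about z gives the same grasp; the last joint's range is limited). The gripper opens to 85 mm and grips with 20 to 120 N. Pads are 22 mm wide; open, the fingers measure 114 mm over their backs; the gripper's body (76 mm by 85 mm) begins 54 mm behind the grasp point. The pads swing forward as they close: fully open they stand 13 mm farther back than shut.
Start: joints at [-1.43, 0.181, 1.607, -0, 1.354, -0.206], TCP at [0.195, -0.541, 0.231] pointing down, gripper open.
Joint ranges: [-2.99, 2.99], [-0.89, 2.07], [0.3, 2.58], [-1.14, 4.28], [0, 2.63], [-3.12, 3.12]. Speed limits (rad/s): [2.57, 2.57, 3.01, 3.14, 3.14, 3.14].

### API

Orientations are given as a unit quaternion [w, x, y, z].
In Python, from bench import get_obs, camera, hand_in gives the robot as it stands.
- The arm moves only by the tool drive_tool, never from a script. Its argument "deltas" is a list of rows, each a list of 2 entries, a list of its own where there are three numbers: the shift along the world's x, y, z in m, then the turn about the world's z in rad. A call has 1 to 10 rows; each row shifts and turns the pose as measured when the row begins; what a row does not reach is not made up. A row lasts 1/10 s, in which the tool goes at most 50 mm and 8.59 degrees, less where a joint would pass 70% of its speed; a pose out of reach is approached as far as the arm can. A call is refused whole if a number of a shift passes 0.05 or a number of a turn 0.15, either way. A call with a gripper value outside its range is refused whole. "gripper" is the opening, from 0 (shut) to 1 (fully open), set as the call begins (left out, the last holds). The fingers move at their own pace and stop on an object; the grip force is fixed at half the most. Time passes only in rows, so rows that do not move let the fingers close. It gives the time, the measured TCP pose, the force and the opening at its end, in the units of the state.
- get_obs(): the state, without advancing time (a new reading comes with each control period).
- camera(name): name is "scene" or "top" or "wrist"; returns a dict with "frame" (400x640x3 uint8, red, green, blue), "fx", "fy", "cx", "cy" (pixels), "eye" and "attitude" of the camera in the world. Camera axes: x right, y down, z forward; pixel columns grow to the right and rows downward; lengths in m; the calibration is good to about 2 mm. A picture is of the moment at which its call begins. There is no depth.
- hand_in(): hands the job in, once; it reports no verdict.
The state is a dict: "time_s": time; "q": joint angles; "dq": joint speeds; "joint_efforts": joint torques, N m; "eef_pos": TCP position; "eef_rot": TCP orientation; "wrist_force": force on the tool from outside, world axes, zero at the start; "torque": the same for the moment, N m; "opening": opening from 0.0 (shut) to 1.0 (fully open).
Only numpy, scipy, OpenCV 4.12 (cv2) and the standard library are available. Lean on these libraries where they do the work, as an engineer would, in place of code of your own. Each camera call takes 0.05 s, during which the arm holds its last target.

## Working session

There is one attempt and no reset: what is moved stays moved. The work goes in short steps, Python scripts to look and compute and a tool call to move; the robot and the scene stay as the last step left them, time stands still between calls to the robot, and variables do not carry over. Pictures are saved under pics/ and viewed, and the job is handed in when it is done.

Besides the shell and the picture viewer there is one more tool, called after ">>>" as a command line: name --argument value ..., lists and objects as JSON in quotes. drive_tool: Moves the arm, as the interface text tells. Its arguments: {"type":"object","properties":{"deltas":{"type":"array","items":{"type":"array"}},"gripper":{"type":"number"}},"required":["deltas"]}

```bash
mkdir -p pics
python3 - <<'E'
from bench import *
import cv2,json
o=get_obs();print(o)
for n in ["scene","top","wrist"]:
    c=camera(n);cv2.imwrite(f"pics/{n}0.png",c["frame"][:,:,::-1]);print(n,{k:v for k,v in c.items() if k!="frame"})
E
```

```text
{'time_s': 0.0, 'q': array([-1.43032476e+00,  1.81534098e-01,  1.60799418e+00, -8.71202137e-06,
        1.35379801e+00, -2.06270444e-01]), 'dq': array([-3.92765845e-05, -4.68684150e-04, -1.95213982e-03, -9.41251351e-05,
        1.29424965e-03,  1.57366263e-03]), 'joint_efforts': array([-2.21047185e-04, -4.44874656e+01, -3.51334655e+01, -4.66352885e-04,
        9.06503439e-03,  9.22276143e-06]), 'eef_pos': array([ 0.19535731, -0.54021669,  0.23039474]), 'eef_rot': array([-8.66491154e-04,  9.85008321e-01,  1.72504654e-01,  2.42620214e-05]), 'wrist_force': array([ 0.42868235, -0.60878623,  0.61256857]), 'torque': array([-0.003922  , -0.03403108,  0.01182677]), 'opening': 0.9986292509080517}
scene {'fx': 448.55376518099155, 'fy': 448.55376518099155, 'cx': 319.417574379017, 'cy': 205.56719243549753, 'eye': array([-0.07033005, -1.14872746,  0.84703895]), 'attitude': array([-0.42286172,  0.85310012, -0.27808606,  0.12679231])}
top {'fx': 465.43607735339066, 'fy': 465.43607735339066, 'cx': 315.0084566311946, 'cy': 197.0785877506634, 'eye': array([ 0.4269133 , -0.30373786,  1.66519859]), 'attitude': array([ 0.02165703, -0.70320203,  0.71047541, -0.01620438])}
wrist {'fx': 276.0350292271838, 'fy': 276.0350292271838, 'cx': 322.70286093266606, 'cy': 199.61769391336736, 'eye': array([ 0.25840367, -0.51701563,  0.37342484]), 'attitude': array([ 0.10921964,  0.81124051, -0.56910267, -0.0779875 ])}
```

View pics/scene0.png

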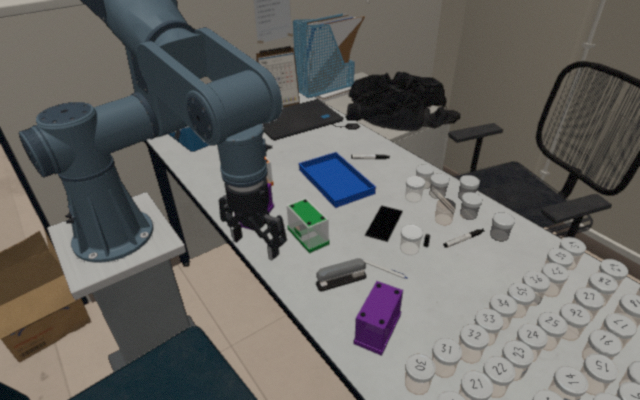

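View pics/top0.png

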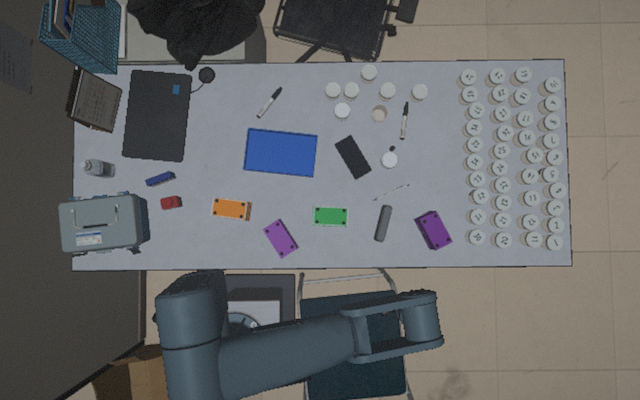

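View pics/wrist0.png

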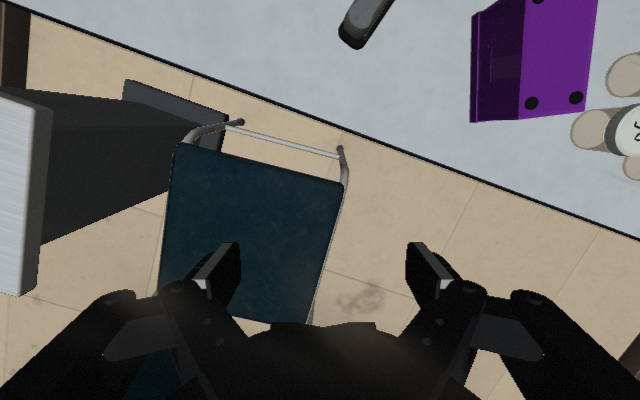

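The top view shows the green box at (331,216), the orange box at (231,209), the tray at (281,153), and purple look-alikes at (281,239) and (433,230). I'll enlarge it to confirm.

Run:
```python
import cv2
a=cv2.imread("pics/top0.png")
cv2.imwrite("pics/topc.png",cv2.resize(a[120:270,200:360],None,fx=5,fy=5,interpolation=cv2.INTER_CUBIC)[:600*5//5+150][:600])
b=cv2.imread("pics/scene0.png")
cv2.imwrite("pics/scenec.png",cv2.resize(b[140:260,230:390],None,fx=5,fy=5,interpolation=cv2.INTER_CUBIC))
cv2.imwrite("pics/topg.png",cv2.resize(a[196:236,300:362],None,fx=12,fy=12,interpolation=cv2.INTER_CUBIC))
```

```text
(no output)
```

View pics/topc.png

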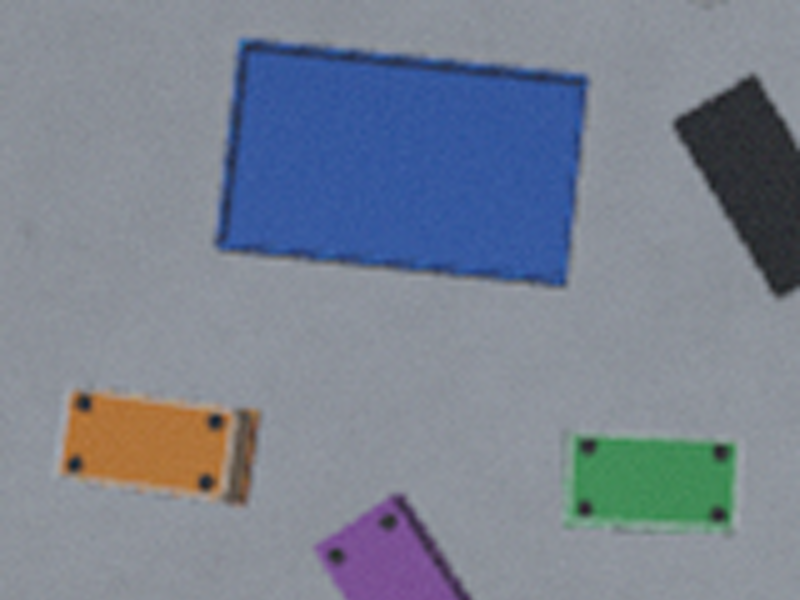

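View pics/scenec.png

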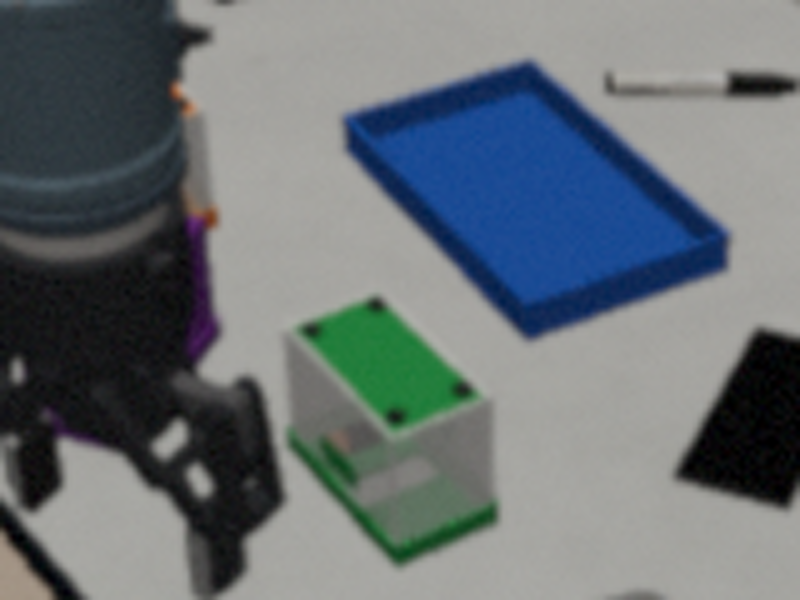

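View pics/topg.png

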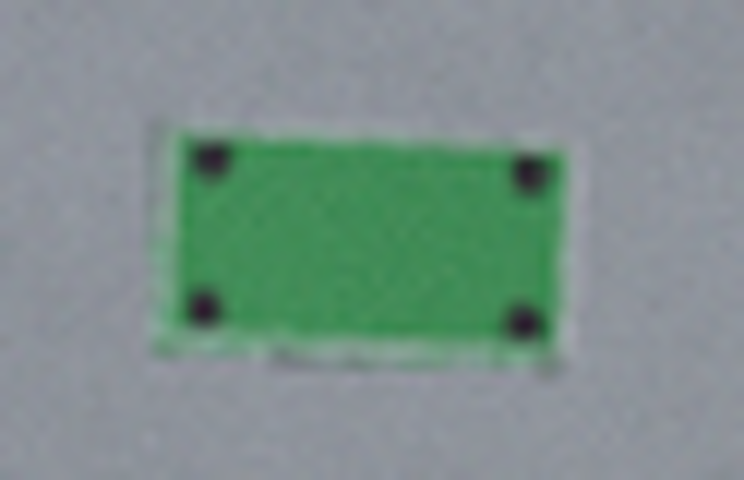

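Green box: feet at crop pixels (211,158), (530,173), (204,308), (523,323). Its shape and green colour fit, and a battery is visible inside at the far (+y) end in the scene crop (335,455). The purple ones are decoys. The tray's rim corners are at crop (240,42), (587,77), (566,286), (218,246).

```bash
cat > h.py <<'E'
import numpy as np
from scipy.spatial.transform import Rotation as R
from bench import *
C={'top':dict(f=465.436,cx=315.008,cy=197.0786,eye=[0.4269133,-0.30373786,1.66519859],att=[0.02165703,-0.70320203,0.71047541,-0.01620438]),
'scene':dict(f=448.5538,cx=319.4176,cy=205.5672,eye=[-0.07033005,-1.14872746,0.84703895],att=[-0.42286172,0.85310012,-0.27808606,0.12679231])}
def ray(n,uv,z):
    c=C[n];r=R.from_quat(np.roll(c['att'],-1)).as_matrix()
    uv=np.atleast_2d(uv);d=np.c_[(uv[:,0]-c['cx'])/c['f'],(uv[:,1]-c['cy'])/c['f'],np.ones(len(uv))]@r.T
    e=np.array(c['eye']);return e+d*((z-e[2])/d[:,2])[:,None]
def crop(p,s,o): return (np.array(p)+.5)/s-.5+np.array(o)
def yaw(): # tool y axis azimuth
    q=get_obs()['eef_rot'];m=R.from_quat(np.roll(q,-1)).as_matrix();return np.arctan2(m[1,1],m[0,1]),m
E
python3 - <<'E'
from h import *
p=ray('top',crop([(211,158),(530,173),(204,308),(523,323)],12,(300,196)),.0925);print(p,p.mean(0))
d=p[0]+p[2]-p[1]-p[3];print('box x yaw',np.arctan2(d[1],d[0]))
t=ray('top',crop([(240,42),(587,77),(566,286),(218,246)],5,(200,120)),.03);print(t,t.mean(0))
d=t[0]+t[3]-t[1]-t[2];print('tray y yaw',np.arctan2(d[1],d[0]),np.linalg.norm(d)/2)
# scene check
print(ray('scene',crop([(312,330),(376,303),(396,415),(463,390)],5,(230,140)),.0925).mean(0))
print('bat',ray('scene',crop([(340,455)],5,(230,140)),.013))
o=crop([(85,402),(215,422),(75,464),(206,483)],5,(200,120));print('orange',ray('top',o,.0925).mean(0))
print(yaw())
E
```

```text
[[ 0.47184628 -0.29878823  0.0925    ]
 [ 0.46669946 -0.38851832  0.0925    ]
 [ 0.42968392 -0.29638458  0.0925    ]
 [ 0.42456966 -0.38598837  0.0925    ]] [ 0.44819983 -0.34241987  0.0925    ]
box x yaw 1.5136409046800388
[[ 0.76276258 -0.05469747  0.03      ]
 [ 0.73484058 -0.3008442   0.03      ]
 [ 0.58632729 -0.28450049  0.03      ]
 [ 0.61737681 -0.03879119  0.03      ]] [ 0.67532682 -0.16970834  0.03      ]
tray y yaw 1.4514700418559259 0.2476893211831394
[ 0.44581157 -0.34377962  0.0925    ]
bat [[ 0.42928302 -0.31655482  0.013     ]]
orange [0.47683922 0.00064863 0.0925    ]
(np.float64(-1.2240445943978528), array([[ 9.40481668e-01,  3.39844364e-01, -2.03159739e-04],
       [ 3.39844318e-01, -9.40480732e-01,  1.35348420e-03],
       [ 2.68906156e-04, -1.34196976e-03, -9.99999063e-01]]))
```

Green centre is about (0.447, -0.343) with box x at yaw 1.514, and the battery is at the +y end. The tray is at (0.675, -0.170). Both cameras agree within about 3 mm, and the feet spacing and the 248 mm tray length fit. I'll move above the box with a +1.167 turn.

>>> drive_tool --deltas '[[[0.028, 0.022, 0], 0.13], [[0.028, 0.022, 0], 0.13], [[0.028, 0.022, 0], 0.13], [[0.028, 0.022, 0], 0.13], [[0.028, 0.022, 0], 0.13], [[0.028, 0.022, 0], 0.13], [[0.028, 0.022, 0], 0.13], [[0.028, 0.022, 0], 0.13], [[0.028, 0.022, 0], 0.13], [[0, 0, 0], 0]]' --gripper 1.0

```text
time_s: 1.15
eef_pos: [0.4533, -0.3326, 0.2274]
eef_rot: [-0.002, 0.711, 0.704, -0.0]
wrist_force: [0.2, 0.2, 0.0]
opening: 1.0
```

Run:
```python
from h import *
import cv2
o=get_obs();print(o['time_s'],o['eef_pos'],yaw()[0],o['q'])
c=camera("wrist");cv2.imwrite("pics/w1.png",c["frame"][:,:,::-1]);print({k:v for k,v in c.items() if k!="frame"})
```

```text
1.15 [ 0.45333073 -0.33263252  0.22736534] -0.009885356779725832 [-8.43388506e-01  1.59550389e-01  1.63964704e+00 -1.24226484e-03
  1.34715809e+00 -8.33219200e-01]
{'fx': 276.0350292271838, 'fy': 276.0350292271838, 'cx': 322.70286093266606, 'cy': 199.61769391336736, 'eye': array([ 0.45431015, -0.26517161,  0.37046891]), 'attitude': array([ 0.13253341,  0.99116368, -0.00450202, -0.00303062])}
```

View pics/w1.png

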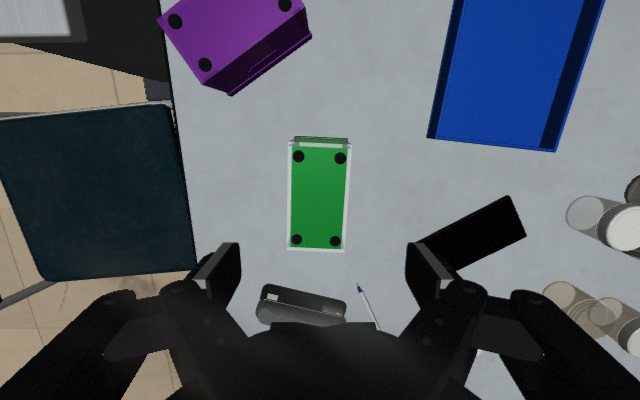

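The wrist view shows the green box's feet at (298,157), (340,158), (296,240), (335,241).

Run:
```python
from h import *
C['w']=dict(f=276.035,cx=322.7,cy=199.618,eye=[0.45431015,-0.26517161,0.37046891],att=[0.13253341,0.99116368,-0.00450202,-0.00303062])
p=ray('w',[(298,157),(340,158),(296,240),(335,241)],.0925);print(p,p.mean(0))
d=p[0]+p[1]-p[2]-p[3];print(np.arctan2(d[1],d[0]))
```

```text
[[ 0.42791708 -0.29638846  0.0925    ]
 [ 0.46999423 -0.29777173  0.0925    ]
 [ 0.42275609 -0.38612329  0.0925    ]
 [ 0.46516208 -0.3876211   0.0925    ]] [ 0.44645737 -0.34197614  0.0925    ]
1.5152076334882627
```

>>> drive_tool --deltas '[[[-0.003, -0.005, 0], -0.023], [[-0.003, -0.005, -0.02], -0.023], [[0, 0, -0.025], 0], [[0, 0, -0.025], 0], [[0, 0, -0.02], 0], [[0, 0, 0], 0]]'

```text
time_s: 1.8
eef_pos: [0.4398, -0.3512, 0.1351]
eef_rot: [-0.002, 0.736, 0.677, -0.002]
wrist_force: [-0.7, -0.3, -0.4]
opening: 1.001
```

Run:
```python
from h import *
o=get_obs();print(o['time_s'],o['eef_pos'],yaw()[0])
```

```text
1.8 [ 0.4397759  -0.35117195  0.13513035] -0.08284530373264384
```

>>> drive_tool --deltas '[[[0.005, 0.006, 0], 0.02], [[0, 0, 0], 0], [[0, 0, 0], 0]]'

```text
time_s: 2.1
eef_pos: [0.4441, -0.3476, 0.1374]
eef_rot: [-0.0, 0.73, 0.683, -0.003]
wrist_force: [-0.2, -0.0, -0.0]
opening: 0.997
```

Run:
```python
from h import *
o=get_obs();print(o['time_s'],o['eef_pos'],yaw()[0])
```

```text
2.1 [ 0.44411362 -0.34763844  0.13739032] -0.067039771656515
```

>>> drive_tool --deltas '[[[0.003, 0.005, -0.012], 0.01], [[0, 0, -0.02], 0], [[0, 0, -0.02], 0], [[0, 0, -0.01], 0], [[0, 0, 0], 0]]'

```text
time_s: 2.6
eef_pos: [0.4499, -0.3429, 0.0758]
eef_rot: [0.004, 0.726, 0.688, -0.003]
wrist_force: [-1.2, 0.3, -0.4]
opening: 1.004
```

Run:
```python
from h import *
o=get_obs();print(o['time_s'],o['eef_pos'],yaw()[0])
```

```text
2.6 [ 0.44987015 -0.34294248  0.07576343] -0.05447582106185418
```

>>> drive_tool --deltas '[[[-0.002, 0, -0.01], 0], [[0, 0, -0.012], 0], [[0, 0, -0.008], 0], [[0, 0, 0], 0], [[0, 0, 0], 0]]'

```text
time_s: 3.1
eef_pos: [0.4486, -0.3435, 0.0447]
eef_rot: [0.005, 0.726, 0.688, -0.003]
wrist_force: [-0.3, -0.7, -0.2]
opening: 1.002
```

Run:
```python
from h import *
import cv2
o=get_obs();print(o['time_s'],o['eef_pos'],yaw())
c=camera("wrist");cv2.imwrite("pics/w2.png",c["frame"][:,:,::-1])
```

```text
3.1 [ 0.44862176 -0.34353147  0.04467665] (np.float64(-0.05397368976177091), array([[ 0.05397666,  0.99853913,  0.00247698],
       [ 0.99848634, -0.05394724, -0.01071101],
       [-0.01056174,  0.00305137, -0.99993957]]))
```

View pics/w2.png

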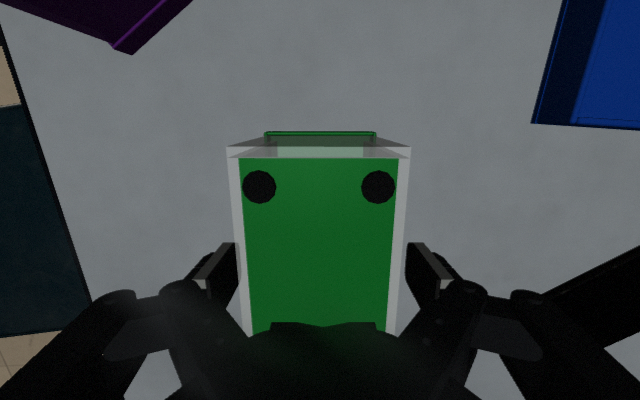

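The fingers straddle the box evenly, with pads at (225,270) and (425,270) and box edges at (238,..) and (405,..). Closing now.

>>> drive_tool --deltas '[[[0, 0, 0], 0], [[0, 0, 0], 0], [[0, 0, 0], 0], [[0, 0, 0], 0], [[0, 0, 0], 0], [[0, 0, 0], 0], [[0, 0, 0], 0]]' --gripper 0.5

```text
time_s: 3.85
eef_pos: [0.4488, -0.3438, 0.0456]
eef_rot: [0.005, 0.726, 0.688, -0.003]
wrist_force: [-1.2, -0.3, -0.4]
opening: 0.743
```

>>> drive_tool --deltas '[[[0, 0, 0.005], 0], [[0, 0, 0.007], 0], [[0, 0, 0.007], 0], [[0, 0, 0.007], 0], [[0, 0, 0.007], 0], [[0, 0, 0.007], 0], [[0, 0, 0.007], 0], [[0, 0, 0.004], 0], [[0, 0, 0], 0], [[0, 0, 0], 0]]' --gripper 0.5

```text
time_s: 4.85
eef_pos: [0.449, -0.3439, 0.1022]
eef_rot: [0.006, 0.726, 0.688, -0.003]
wrist_force: [-0.5, 0.3, -3.2]
opening: 0.742
```

Run:
```python
from h import *
import cv2
o=get_obs();print(o['time_s'],o['eef_pos'],yaw())
c=camera("scene");cv2.imwrite("pics/s2.png",cv2.resize(c["frame"][140:260,230:390,::-1],None,fx=5,fy=5,interpolation=cv2.INTER_CUBIC))
```

```text
4.85 [ 0.44901595 -0.34394176  0.10220869] (np.float64(-0.05385414619388666), array([[ 0.05388337,  0.99853878,  0.00410926],
       [ 0.99846984, -0.0538275 , -0.01267226],
       [-0.01243255,  0.00478579, -0.99991126]]))
```

View pics/s2.png

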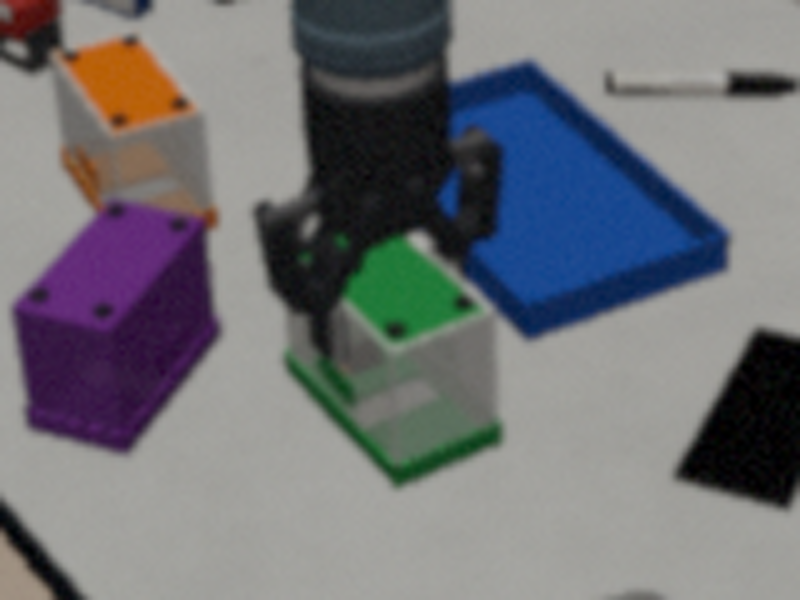

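The box is lifted level, bottom about 57 mm up, battery still inside. Carrying gently along x first, across its rolling direction.

>>> drive_tool --deltas '[[[0.005, 0, 0], 0], [[0.01, 0, 0], 0], [[0.013, 0, 0], 0], [[0.014, 0, 0], 0], [[0.014, 0, 0], 0], [[0.014, 0, 0], 0], [[0.014, 0, 0], 0], [[0.014, 0, 0], 0], [[0.014, 0, 0], 0], [[0.014, 0, 0], 0]]'

```text
time_s: 5.9
eef_pos: [0.5862, -0.3414, 0.0983]
eef_rot: [0.004, 0.726, 0.688, -0.002]
wrist_force: [0.9, -0.3, -3.0]
opening: 0.743
```

>>> drive_tool --deltas '[[[0.014, 0, 0], 0], [[0.014, 0.002, 0], 0], [[0.014, 0.004, 0], 0], [[0.013, 0.006, 0], 0], [[0.01, 0.007, 0], 0], [[0.006, 0.007, 0], 0], [[0.002, 0.007, 0], 0], [[0, 0.007, 0], 0], [[0, 0.007, 0], 0], [[0, 0.007, 0], 0]]'

```text
time_s: 6.9
eef_pos: [0.6688, -0.2802, 0.0931]
eef_rot: [0.002, 0.725, 0.689, -0.002]
wrist_force: [-0.0, 0.5, -2.4]
opening: 0.74
```

>>> drive_tool --deltas '[[[0.001, 0.007, 0.001], 0], [[0.001, 0.008, 0.001], 0], [[0.001, 0.008, 0.001], 0], [[0.001, 0.008, 0.001], 0], [[0, 0.008, 0.001], 0], [[0, 0.008, 0.001], 0], [[0, 0.008, 0], 0], [[0, 0.008, 0], 0], [[0, 0.008, 0], 0], [[0, 0.008, 0], 0]]'

```text
time_s: 7.9
eef_pos: [0.6724, -0.1945, 0.1006]
eef_rot: [0.003, 0.725, 0.689, -0.002]
wrist_force: [-0.2, -0.1, -2.8]
opening: 0.744
```

>>> drive_tool --deltas '[[[0, 0.006, 0], 0], [[0, 0.004, 0], 0], [[0, 0.002, 0], 0], [[0, 0, 0], 0], [[0, 0, 0], 0]]'

```text
time_s: 8.4
eef_pos: [0.6724, -0.1802, 0.1005]
eef_rot: [0.003, 0.725, 0.689, -0.002]
wrist_force: [0.2, -0.8, -2.5]
opening: 0.746
```

```bash
cat > look.py <<'E'
from h import *
import cv2,sys
n=sys.argv[1]
o=get_obs();print(o['time_s'],o['eef_pos'],yaw()[0],o['opening'])
c=camera("scene");cv2.imwrite(f"pics/s{n}.png",cv2.resize(c["frame"][140:260,260:420,::-1],None,fx=5,fy=5,interpolation=cv2.INTER_CUBIC))
E
python3 look.py 3
```

```text
8.4 [ 0.67242787 -0.18017285  0.10050829] -0.04985550170165483 0.7456272222236248
```

View pics/s3.png

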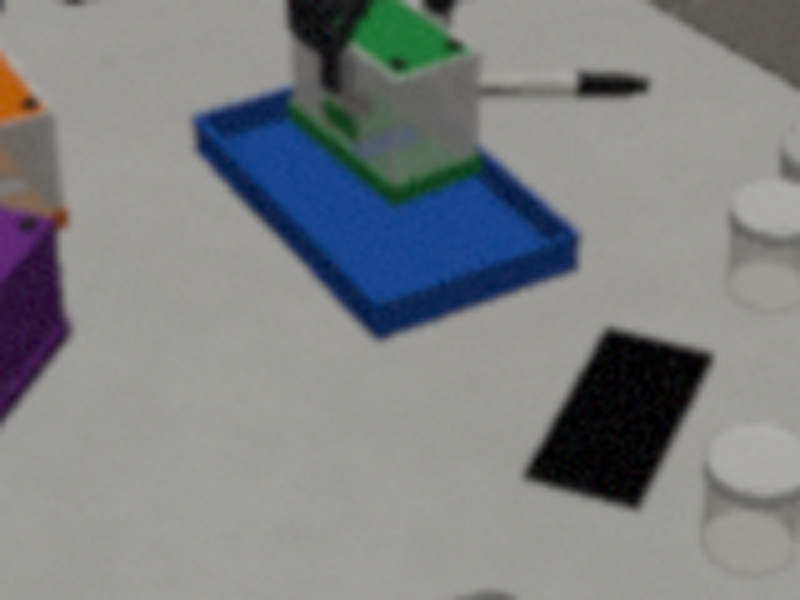

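The battery is still at the +y end, visible through the wall, and the box is over the tray. Shaking along y.

>>> drive_tool --deltas '[[[0, 0.03, 0], 0], [[0, -0.035, 0], 0], [[0, -0.035, 0], 0], [[0, 0.035, 0], 0], [[0, 0.035, 0], 0], [[0, -0.035, 0], 0], [[0, -0.035, 0], 0], [[0, 0.03, 0], 0], [[0, 0, 0], 0], [[0, 0, 0], 0]]'

```text
time_s: 9.45
eef_pos: [0.6742, -0.1949, 0.1014]
eef_rot: [0.005, 0.726, 0.688, -0.002]
wrist_force: [0.5, -0.1, -2.1]
opening: 0.743
```

```bash
python3 look.py 4
```

```text
9.45 [ 0.67420708 -0.19491175  0.10135484] -0.05359710680661093 0.743150384521095
```

View pics/s4.png

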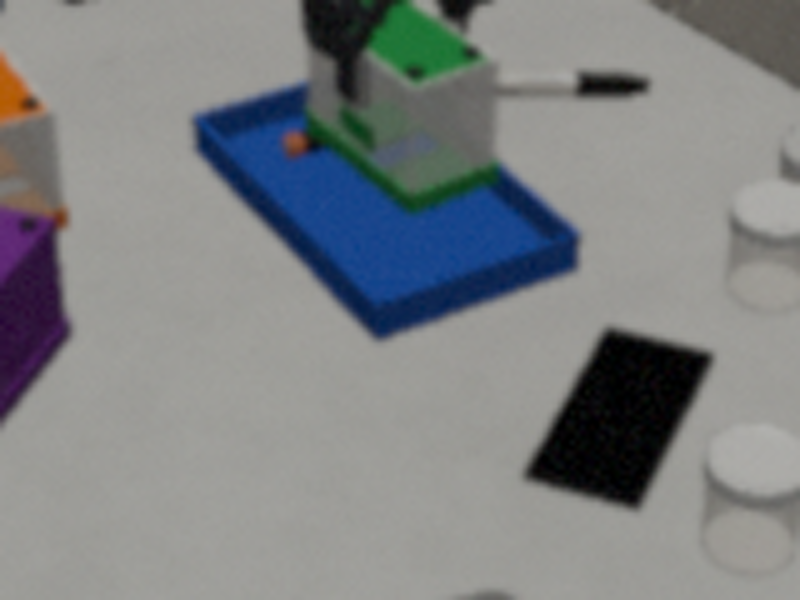

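The battery's copper end is visible in the tray at (297,143), so one bout did it. I'll wait briefly, then return the box.

>>> drive_tool --deltas '[[[0, 0, 0], 0], [[0, 0, 0], 0], [[0, 0, 0], 0], [[0, -0.008, 0.003], 0], [[0, -0.015, 0], 0], [[0, -0.02, 0], 0], [[0, -0.02, 0], 0], [[0, -0.02, 0], 0], [[0, -0.02, 0], 0], [[-0.005, -0.02, 0], 0]]'

```text
time_s: 10.5
eef_pos: [0.6688, -0.328, 0.1047]
eef_rot: [0.005, 0.725, 0.688, -0.001]
wrist_force: [0.3, -0.2, -2.3]
opening: 0.745
```

>>> drive_tool --deltas '[[[-0.012, -0.008, 0], 0], [[-0.02, -0.004, 0], 0], [[-0.02, 0, 0], 0], [[-0.02, 0, 0], 0], [[-0.02, 0, 0], 0], [[-0.02, 0, 0], 0], [[-0.02, 0, 0], 0], [[-0.02, 0, 0], 0], [[-0.01, 0, 0], 0], [[0, 0, 0], 0]]'

```text
time_s: 11.5
eef_pos: [0.4912, -0.3477, 0.1031]
eef_rot: [0.003, 0.728, 0.686, -0.002]
wrist_force: [0.3, -1.1, -1.4]
opening: 0.742
```

>>> drive_tool --deltas '[[[-0.012, 0, 0], 0], [[-0.012, 0.001, -0.005], 0], [[-0.008, 0.001, -0.008], 0], [[0, 0, -0.008], 0], [[0, 0, -0.008], 0], [[0, 0, -0.008], 0], [[0, 0, -0.006], 0], [[0, 0, -0.003], 0], [[0, 0, 0], 0], [[0, 0, 0], 0]]'

```text
time_s: 12.5
eef_pos: [0.4584, -0.3451, 0.052]
eef_rot: [0.003, 0.728, 0.686, -0.001]
wrist_force: [0.4, 0.2, -2.7]
opening: 0.739
```

```bash
python3 look.py 5
```

```text
12.5 [ 0.45835822 -0.34506485  0.05203861] -0.05860106588739864 0.7388005133698619
```

View pics/s5.png

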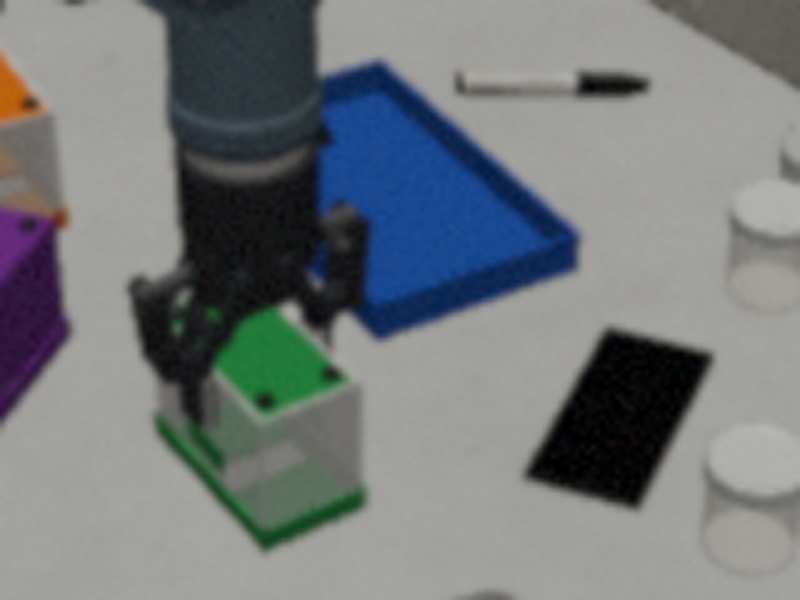

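The box is about 6 mm above the desk; the arm hides the battery in this view. Lowering until contact.

>>> drive_tool --deltas '[[[0, 0, -0.003], 0], [[0, 0, -0.002], 0], [[0, 0, -0.001], 0], [[0, 0, 0], 0], [[0, 0, 0], 0]]'

```text
time_s: 13.05
eef_pos: [0.4591, -0.3458, 0.0468]
eef_rot: [0.004, 0.727, 0.686, -0.001]
wrist_force: [0.0, -0.6, -1.9]
opening: 0.743
```

>>> drive_tool --deltas '[[[0, 0, -0.002], 0], [[0, 0, -0.001], 0], [[0, 0, 0], 0]]'

```text
time_s: 13.35
eef_pos: [0.4595, -0.346, 0.046]
eef_rot: [0.004, 0.727, 0.686, -0.002]
wrist_force: [0.3, -0.6, -2.2]
opening: 0.742
```

>>> drive_tool --deltas '[[[0, 0, -0.002], 0], [[0, 0, -0.001], 0], [[0, 0, 0], 0]]'

```text
time_s: 13.65
eef_pos: [0.4599, -0.3462, 0.0458]
eef_rot: [0.004, 0.727, 0.686, -0.002]
wrist_force: [-0.6, -0.1, -2.5]
opening: 0.742
```

Essentially at grasp height (0.0456). Releasing.

>>> drive_tool --deltas '[[[0, 0, 0], 0], [[0, 0, 0], 0], [[0, 0, 0], 0], [[0, 0, 0], 0], [[0, 0, 0], 0], [[0, 0, 0], 0]]' --gripper 1.0

```text
time_s: 14.25
eef_pos: [0.4605, -0.3469, 0.0457]
eef_rot: [0.005, 0.727, 0.686, -0.002]
wrist_force: [0.3, -0.9, 0.1]
opening: 1.005
```

>>> drive_tool --deltas '[[[0, 0, 0.006], 0], [[0, 0, 0.01], 0], [[0, 0, 0.015], 0], [[0, 0, 0.02], 0], [[0, 0, 0.03], 0], [[0, 0, 0.03], 0], [[0, 0, 0.03], 0], [[0, 0, 0.02], 0], [[0, 0, 0], 0], [[0, 0, 0], 0]]'

```text
time_s: 15.25
eef_pos: [0.4605, -0.3468, 0.2237]
eef_rot: [0.01, 0.727, 0.686, -0.002]
wrist_force: [-0.6, 0.5, 0.0]
opening: 1.002
```

```bash
python3 look.py 6
python3 - <<'E'
from bench import *
import cv2
for n in ["top","wrist"]:
    c=camera(n);a=c["frame"][:,:,::-1]
    if n=="top": a=cv2.resize(a[120:240,200:360],None,fx=5,fy=5,interpolation=cv2.INTER_CUBIC)
    cv2.imwrite(f"pics/{n}6.png",a)
E
```

```text
15.25 [ 0.46054569 -0.34676967  0.22365691] -0.05772481886048082 1.0018514036505028
```

View pics/s6.png

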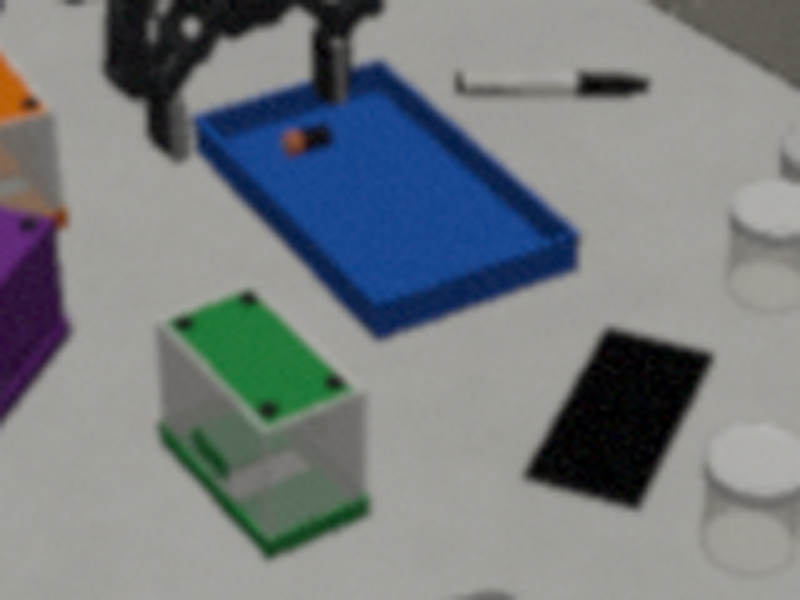

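View pics/top6.png

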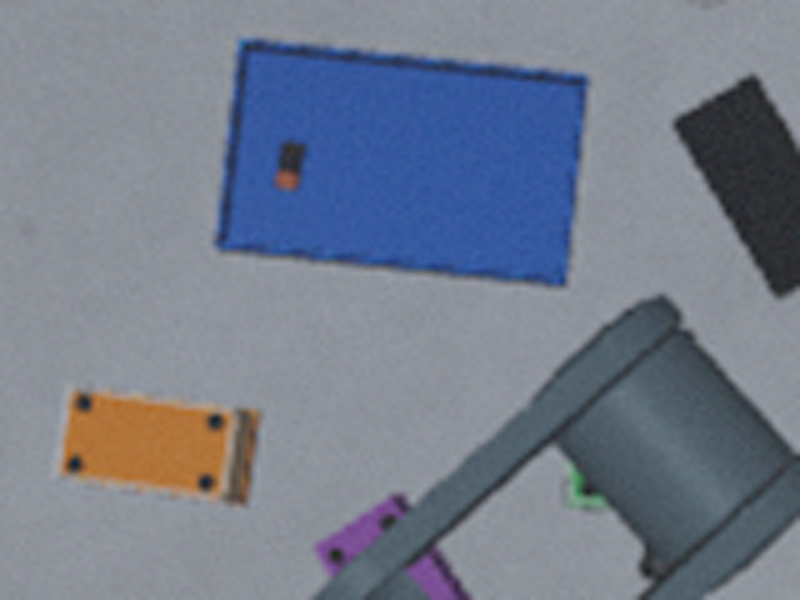

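View pics/wrist6.png

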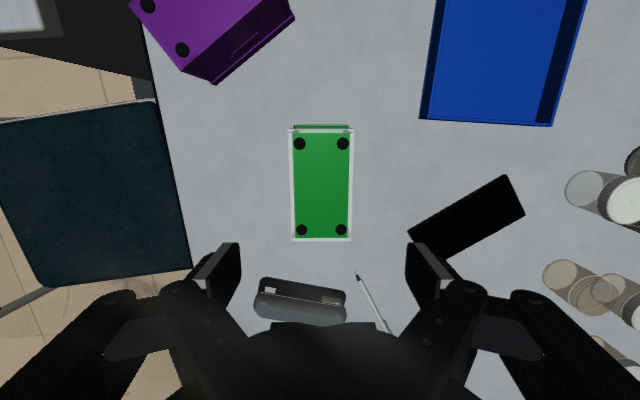

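The battery lies in the tray (top crop 290,165), well inside the outline. The tray and the orange box are at the same pixels as at the start. The green box stands upright on the desk, and the gripper is clear above it.

```bash
python3 -c "
from bench import *
hand_in()"
```

```text
the job is handed in; nothing more can be done
```

The battery is in the blue tray, the green box is back on the desk slot side down, and I handed the job in at about 15 s. The hand-in gave no verdict.

I gripped the green box across its 64 mm width and carried it slowly over the tray. One bout of about ±30 mm strokes along the box's x axis, with its lower face roughly 55 mm above the desk, dropped the battery out. I then set the box down near where it started, about 0.27 m from the tray's centre.

**Last checks:**
- **Battery:** it lies well inside the tray outline in both the scene and top views.
- **Tray and orange box:** both sit at the same pixels as at the start. The purple look-alikes were left alone; the top view shows only one of them, partly behind the arm.
- **Green box:** it looks upright on the desk. I judged this from the scene and wrist views, because the arm hides most of it from the top camera.
- **Gripper:** open, with its fingertips about 130 mm above the box and wrist force near zero.

The force showed no clear contact when I lowered the box, so I released it at its original grasp height, within 0.2 mm. No check failed or disagreed.

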